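# Level the coffee-machine stand

## Robot

A 7-joint arm with a two-finger parallel gripper is mounted at the origin on the work surface. World frame = base frame: x ahead of the robot, y to its left, z up, the work surface at z = 0. Lengths are in m, angles in rad, forces in N, time in s.
With the tool pointing down it reaches from about 0.35 to 0.9 m from the base axis. Payload 7.2 kg.
Tool frame: the origin (TCP) lies midway between the tips of the shut fingers; the grasp point (between the pads) lies 19 mm behind it (ctrl.grip_depth is the distance from the TCP to the grasp point, in m); x points along the fingers, y is the direction in which the jaws open and shut, and the axes are right-handed (so a half turn about x gives the same grasp; the last joint's range is limited). The gripper opens to 88 mm and grips with 3 to 60 N. Pads are 20 mm wide; open, the fingers measure 115 mm over their backs; the gripper's body (75 mm by 178 mm) begins 61 mm behind the grasp point.
Start: joints at [-1.241, 0.411, -0.013, 1.596, 0.006, 1.134, -0.082], TCP at [0.242, 0.576, 0.223] pointing down, gripper open.
Joint ranges: [-2.95, 2.95], [-0.29, 1.99], [-1.47, 1.44], [0.14, 2.54], [-1.03, 4.17], [0.13, 1.85], [-2.86, 2.86]. Speed limits (rad/s): [2.39, 2.39, 3.01, 3.01, 3.14, 3.14, 3.14].

## Interface

Orientations are given as a 3x3 rotation matrix whose columns are the frame's x, y, z axes.
In Python, from cell import ctrl, viewer, job gives the robot as it stands. The module is installed in compiled form; this text tells all that it offers.
- The arm moves only by the shell command python3 -m crank 'ROWS'. ROWS is JSON, a list of rows, each an object with "offset": the shift along the world's x, y, z in cm, a list of three; "rotation": the turn, a rotation vector about the world's x, y, z in degrees, a list of three; "gripper": the opening, from 0 (shut) to 1 (fully open). A call has 1 to 12 rows; each row is the pose to reach, as a shift and turn from the pose commanded when the call began; what a row does not reach only later rows make up. A row lasts 1/10 s, in which the tool goes at most 50 mm and 8.59 degrees, less where a joint would pass 70% of its speed; a pose out of reach is approached as far as the arm can. A call with a gripper value outside its range is refused whole. The fingers move at their own pace and stop on an object; the grip force is fixed at half the most. Time passes only in rows, so rows that repeat a pose let the fingers close. It gives the time, the measured TCP pose, the force and the opening at its end, in the units of the state.
- ctrl.sense(): the state, without advancing time (a new reading comes with each control period).
- viewer.read_camera(name): name is "scene" or "side" or "wrist"; returns the picture (420x560x3 uint8, blue, green, red); there is no depth.
- viewer.calibration(name): a dict with "camera_matrix" (3x3 intrinsics, pixels), "world_from_camera" (4x4, takes a point from camera to world coordinates); the wrist camera has in their place "T_tool_cam" (4x4, takes a point from camera to tool coordinates, whose origin is the TCP and whose axes are the tool frame's). Camera axes: x right, y up, looking along -z (the intrinsics and any distortion apply to the point x, -y, -z); pixel columns grow to the right and rows downward; lengths in m; the calibration is good to about 2 mm. The wrist camera is an equidistant fisheye: a pixel r from the principal point sees the ray r / f radians off the axis. A picture is of the moment at which its call begins: read the wrist's pose just before it. calibration takes no time and is no camera call.
- job.sign_off(): hands the job in, once; it reports no verdict.
The state is a dict: "time_s": time; "joint_positions": joint angles; "qvel": joint speeds; "effort": joint torques, N m; "tool_pos": TCP position; "eef_rot": TCP orientation; "wrist_force": force on the tool from outside, world axes, zero at the start; "torque": the same for the moment, N m; "finger_gap": finger opening in m.
Only numpy, scipy, OpenCV 4.12 (cv2) and the standard library are available. Lean on these libraries where they do the work, as an engineer would, in place of code of your own. Each camera call takes 0.05 s, during which the arm holds its last target. There are 200 camera calls.

## Task

Lay the blue pad on the middle of the wooden tray, along the tray's long side, and let go; then lay the spirit level along the middle of the pad, vial up, and let go; then turn the red levelling foot so that the bubble stands between the two black lines while the level is pressed firmly (not hard) down and the springy tray is seated. Finish holding: the program ends while the gripper, off the foot, still presses on top of the level with the bubble centred. Leave the mug and the screwdriver where they are.

Things in the scene. Friction and masses are not known exactly. Their poses are not given: they have to be found in the camera images.
- pad: blue anti-slip pad (a rigid sheet), 210 x 60 x 10 mm (own x, y, z), 0.12 kg, lying on the counter left or right of the stand; origin at the centre of its underside, x along its length. It is the layer between tray and level
- level: yellow level, black ends, 200 x 26 x 40 mm (own x, y, z), about 0.25 kg, starting on the counter left or right of the stand, the pad on the other side; origin at the centre of its underside, x along its length, z up. Green vial 56 mm long in the middle of its top, black lines at x = -10 and +10 mm; the flat top beside the window is for pressing
- bubble (a joint): place of the white bubble (12 x 12 mm) along the level's own x from the vial's middle, m, limits -0.02 to 0.02. It goes to the higher end: 0.2 m per rad of the level's lengthwise tilt (3.5 mm per degree); settles in about 1 s. Between the lines means within 3 mm of 0
- tray_top (a point): centre of the top of the tray, a light wooden board 200 x 260 x 10 mm (own x, y, z) on a dark steel stand, about 48 to 58 mm above the counter; z is its upward normal. It tilts about a hinge line along its x at y = +120 mm; the levelling foot carries its -y end, which at the start is always too low for a seated tray. The stand's slope differs each time
- tray (a joint): lift of the springy tray off its stops, rad about the hinge line: 0 = seated, 0.025 = -y end fully up, as it rides unless pressed, even with pad and level on it (the bubble then reads 5 mm nearer the -y end than when seated). About 6 N down on the level's middle or 4 N on its foot-side end seats it; much more on the hinge side. Then it is rigid
- foot (a joint): turn of the levelling foot, rad, limits -1.6 to 1.6, clockwise from above positive. Clockwise lifts the tray's -y end: 0.06 rad of tilt, so 12 mm of bubble travel, per rad. Stiff (0.35 N m: grip with about 60 N), stays where it is left, holds under 20 N on the level. Its level value differs each time, 0.4 to 1.25 rad clockwise from the start
- foot_grip (a point): centre of the foot's red grip bar, 56 x 14 x 26 mm (own x, y, z), on a grey disc 48 mm across on a black post 50 x 50 mm; bar 87 to 113 mm above the counter. The turning axis is its own z (up) through this point; x along the bar. It stands on the tray's -y side, 45 mm from the tray's edge
- mug: blue mug, 76 mm across, 90 mm tall, handle to its own +y; origin under its centre. Bystander
- screwdriver: screwdriver lying on the counter near the robot. Bystander
There are look-alikes about, which are no part of the job. What is shaped like the level but purple or turquoise is not meant.

How it is judged:
By the outcome, as a careful person would: the job done as asked, in the order asked, and still so for the second after the job is handed in, while the arm keeps its last pose, push and grip.
It also fails if it takes over 72 s, if anything falls off the work surface, if the arm or the gripper's body presses on something with over 40 N, if the wrist force passes 120 N, or if a joint passes its speed limit or range.

## Working session

There is one attempt and no reset: what is moved stays moved. The work goes in short steps, Python scripts to look and compute and a shell command to move; the robot and the scene stay as the last step left them, time stands still between calls to the robot, and variables do not carry over. Pictures are saved under pics/ and viewed, about 8 in all and at most 12, crops included, and the job is handed in when it is done.

```bash
mkdir -p pics; cat > h.py <<'E'
import numpy as np,cv2
from cell import ctrl,viewer,job
def ray(name,px,st=None):
    c=viewer.calibration(name);K=np.array(c["camera_matrix"])
    u=np.array(px,float);x=(u[0]-K[0,2])/K[0,0];y=(u[1]-K[1,2])/K[1,1]
    if name=="wrist":
        r=np.hypot(x,y);s=np.sin(r)/r if r>1e-9 else 1
        d=np.array([x*s,-y*s,-np.cos(r)]);T=np.array(c["T_tool_cam"])
        st=st or ctrl.sense();W=np.eye(4);W[:3,:3]=st["eef_rot"];W[:3,3]=st["tool_pos"];T=W@T
    else:
        d=np.array([x,-y,-1]);T=np.array(c["world_from_camera"])
        if "distortion" in c: print("dist",c["distortion"])
    return T[:3,3],T[:3,:3]@d
def on(name,px,z,st=None):
    o,d=ray(name,px,st);return o+d*(z-o[2])/d[2]
E
python3 - <<'E'
from h import *
s=ctrl.sense();print(s)
for n in ("scene","side","wrist"):
    cv2.imwrite(f"pics/{n}0.png",viewer.read_camera(n));print(n,viewer.calibration(n))
a=cv2.imread("pics/scene0.png");b=cv2.imread("pics/side0.png")
E
```

```text
{'time_s': 0.0, 'joint_positions': array([-1.24120616,  0.4119085 , -0.01273265,  1.59704699,  0.00555699,
        1.13426548, -0.08222938]), 'qvel': array([ 0.00035229,  0.00013964, -0.00136656,  0.00058547,  0.00147722,
       -0.00096399, -0.00026012]), 'effort': array([-4.45202113e-04, -5.87966716e+01,  6.41946718e-01, -2.91071767e+01,
       -5.36859955e-02,  1.81826513e-02,  1.70445087e-04]), 'tool_pos': array([0.24193389, 0.57573116, 0.22180238]), 'eef_rot': array([[-5.56396622e-04,  3.87385280e-01,  9.21917749e-01],
       [-1.49355949e-03,  9.21916541e-01, -3.87385674e-01],
       [-9.99998730e-01, -1.59247908e-03,  6.56317119e-05]]), 'wrist_force': array([ 1.24549245,  0.58852522, -0.20636695]), 'torque': array([-0.02637947, -0.04008017, -0.00788731]), 'finger_gap': 0.08776729120649025}
scene {'camera_matrix': array([[419.31895563,   0.        , 278.47302509],
       [  0.        , 419.31895563, 205.79733243],
       [  0.        ,   0.        ,   1.        ]]), 'world_from_camera': array([[-0.78677331, -0.49493221,  0.36882226,  0.88248424],
       [ 0.61721295, -0.6366428
[... 433 characters left out ...]
, -0.19914012,  0.20357629,  0.23203341],
       [-0.00484012,  0.7261421 ,  0.68752762,  0.89583346],
       [ 0.        ,  0.        ,  0.        ,  1.        ]])}
wrist {'camera_matrix': array([[325.1922621 ,   0.        , 274.26137412],
       [  0.        , 325.1922621 , 212.47690026],
       [  0.        ,   0.        ,   1.        ]]), 'T_tool_cam': array([[-1.47202551e-03,  2.71641005e-01, -9.62397526e-01,
        -1.61782989e-01],
       [ 9.99998779e-01, -1.05090269e-04, -1.55920033e-03,
         1.40726348e-04],
       [-5.24681359e-04, -9.62398646e-01, -2.71640519e-01,
        -7.52490036e-02],
       [ 0.00000000e+00,  0.00000000e+00,  0.00000000e+00,
         1.00000000e+00]])}
```

View pics/scene0.png

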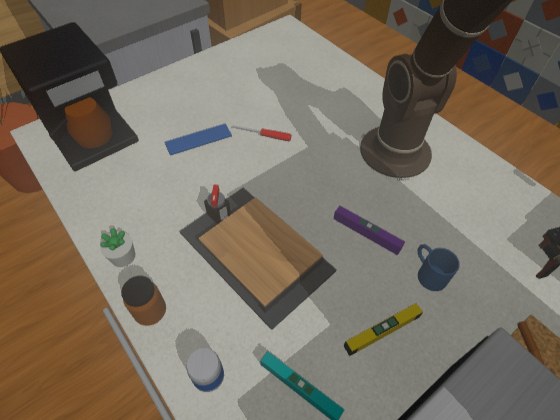

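View pics/side0.png

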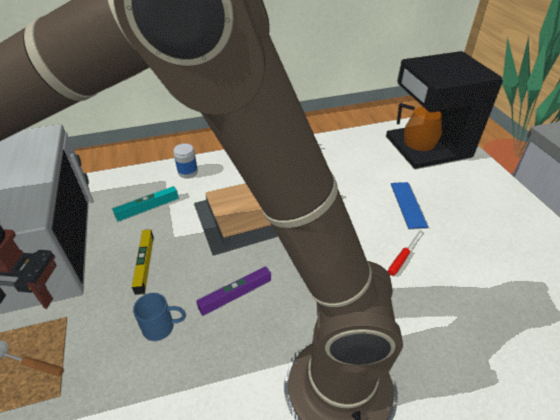

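The scene view shows the yellow level at (383,328). Its look-alikes are the purple one at (368,229) and the turquoise one at (301,384). The blue pad is at (198,139), with the mug (438,268) and the can's blue ring (205,380) as the other blue things. The red foot is at (216,198), and the screwdriver handle (276,135) is the other red thing. I choose the yellow level, the flat blue sheet and the bar at the tray's end.

```bash
cat >> h.py <<'E'
def mask(im,lo,hi,roi=None):
    m=cv2.inRange(cv2.cvtColor(im,cv2.COLOR_BGR2HSV),lo,hi)
    if roi:
        k=np.zeros_like(m);x0,y0,x1,y1=roi;k[y0:y1,x0:x1]=255;m&=k
    return m
def rect(name,m,z,st=None):
    cs,_=cv2.findContours(m,cv2.RETR_EXTERNAL,cv2.CHAIN_APPROX_NONE)
    c=max(cs,key=cv2.contourArea)[:,0]
    P=np.array([on(name,p,z,st)[:2] for p in c])
    (cx,cy),(w,h),a=cv2.minAreaRect((P*1000).astype(np.float32))
    if w<h: w,h=h,w;a+=90
    return np.round([cx,cy,w,h,(a+90)%180-90],1)
E
python3 - <<'E'
from h import *
a=cv2.imread("pics/scene0.png")
Y=mask(a,(22,120,60),(33,255,255),(330,290,440,360));B=mask(a,(100,100,60),(125,255,255),(155,115,240,160))
R=mask(a,(0,130,60),(8,255,255),(195,175,240,220))|mask(a,(172,130,60),(180,255,255),(195,175,240,220))
W=mask(a,(8,50,60),(22,200,255),(190,185,330,315))
print("pad",rect("scene",B,.01));print("level",rect("scene",Y,.04));print("foot",rect("scene",R,.113),R.sum()/255)
print("tray",rect("scene",W,.053))
cs,_=cv2.findContours(W,0,1);c=max(cs,key=cv2.contourArea);q=cv2.approxPolyDP(c,8,True)[:,0];print(q)
for p in q: print(on("scene",p,.053).round(3))
cr=np.hstack([cv2.resize(a[180:250,185:265],(400,350)),cv2.resize(a[295:365,335:435],(400,350))])
b=cv2.imread("pics/side0.png")
cr2=np.hstack([cv2.resize(a[110:180,155:255],(400,350)),cv2.resize(cv2.imread("pics/wrist0.png"),(400,350))])
cv2.imwrite("pics/crop1.png",np.vstack([cr,cr2])[:600])
E
```

```text
pad [ 476.9 -422.2  206.3   60.5  -13.3]
level [471.1 391.3 199.4  30.6 -10.7]
foot [ 594.9 -120.4   66.3   16.4   50.8] 111.0
tray [576.9  47.1 261.6 201.5 -84.2]
[[255 197]
 [198 238]
 [265 306]
 [322 254]]
[ 0.491 -0.089  0.053]
[ 0.687 -0.071  0.053]
[0.662 0.185 0.053]
[0.464 0.162 0.053]
```

View pics/crop1.png

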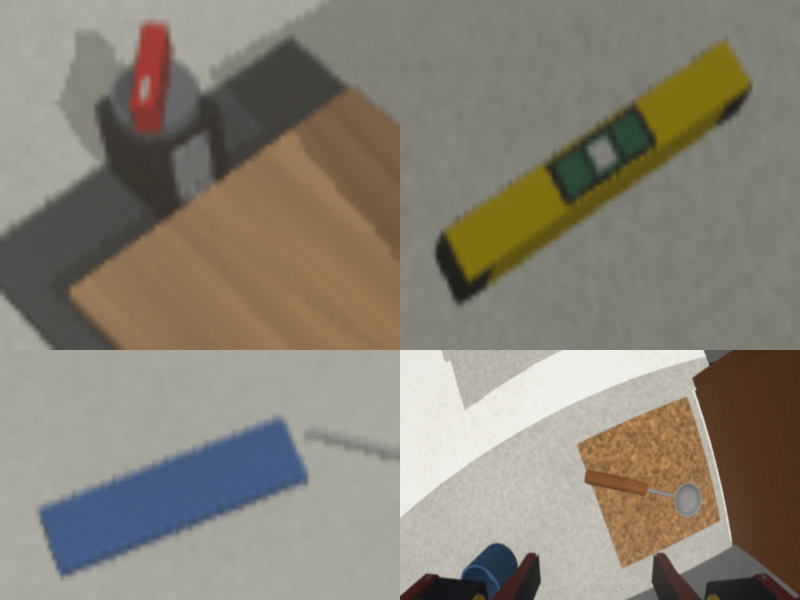

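The crop confirms my choice: the yellow level lies with its vial up, the pad is flat and the foot bar is on its disc. I'll swing over the tray, taking a wrist picture on the way to the pad.

```bash
python3 -m crank '[{"offset":[24,-48,3],"rotation":[0,0,9.5],"gripper":1},{"offset":[24,-48,3],"rotation":[0,0,9.5],"gripper":1},{"offset":[24,-48,3],"rotation":[0,0,9.5],"gripper":1},{"offset":[24,-48,3],"rotation":[0,0,9.5],"gripper":1},{"offset":[24,-48,3],"rotation":[0,0,9.5],"gripper":1},{"offset":[24,-48,3],"rotation":[0,0,9.5],"gripper":1},{"offset":[24,-48,3],"rotation":[0,0,9.5],"gripper":1},{"offset":[24,-48,3],"rotation":[0,0,9.5],"gripper":1},{"offset":[24,-48,3],"rotation":[0,0,9.5],"gripper":1},{"offset":[24,-48,3],"rotation":[0,0,9.5],"gripper":1},{"offset":[24,-48,3],"rotation":[0,0,9.5],"gripper":1},{"offset":[24,-48,3],"rotation":[0,0,9.5],"gripper":1}]'
python3 - <<'E'
from h import *
import pickle
s=ctrl.sense();cv2.imwrite("pics/w1.png",viewer.read_camera("wrist"));pickle.dump(s,open("w1.pkl","wb"));print(s["tool_pos"],s["joint_positions"])
E
python3 -m crank '[{"offset":[0,-52,-3],"rotation":[0,0,0],"gripper":1},{"offset":[0,-52,-3],"rotation":[0,0,0],"gripper":1},{"offset":[0,-52,-3],"rotation":[0,0,0],"gripper":1},{"offset":[0,-52,-3],"rotation":[0,0,0],"gripper":1},{"offset":[0,-52,-3],"rotation":[0,0,0],"gripper":1},{"offset":[0,-52,-3],"rotation":[0,0,0],"gripper":1},{"offset":[0,-52,-3],"rotation":[0,0,0],"gripper":1},{"offset":[0,-52,-3],"rotation":[0,0,0],"gripper":1},{"offset":[0,-52,-3],"rotation":[0,0,0],"gripper":1},{"offset":[0,-52,-3],"rotation":[0,0,0],"gripper":1},{"offset":[0,-52,-3],"rotation":[0,0,0],"gripper":1},{"offset":[0,-52,-3],"rotation":[0,0,0],"gripper":1}]'
python3 - <<'E'
from h import *
import pickle
s=ctrl.sense();w=viewer.read_camera("wrist");cv2.imwrite("pics/w2.png",w);pickle.dump(s,open("w2.pkl","wb"));print(s["tool_pos"],s["joint_positions"],s["wrist_force"])
print(s["eef_rot"].round(3))
cv2.imwrite("pics/c2.png",np.vstack([cv2.resize(cv2.imread("pics/w1.png"),(400,300)),cv2.resize(w,(400,300))]))
print(rect("wrist",mask(w,(100,100,60),(125,255,255)),.01,s))
E
```

```text
time_s: 1.35
tool_pos: [0.484, 0.0907, 0.253]
eef_rot: [[0.001, 0.238, 0.971], [-0.002, 0.971, -0.238], [-1.0, -0.001, 0.002]]
wrist_force: [-0.4, 0.2, 0.7]
finger_gap: 0.0878
[0.48398214 0.09066088 0.25304732] [-0.52478502  0.15081425  0.27192903  1.88404782 -0.04291313  1.11155736
  1.09391416]
time_s: 2.6
tool_pos: [0.4814, -0.4258, 0.2214]
eef_rot: [[-0.002, 0.233, 0.973], [-0.0, 0.973, -0.233], [-1.0, -0.001, -0.002]]
wrist_force: [-0.1, 1.2, 0.5]
finger_gap: 0.0878
[ 0.48138203 -0.42577269  0.22144034] [ 0.27460105  0.47846361  0.54193018  1.57856393 -0.26048851  1.15878936
  2.20785642] [-0.10385108  1.16706819  0.48533204]
[[-0.002  0.233  0.973]
 [-0.     0.973 -0.233]
 [-1.    -0.001 -0.002]]
[ 472.1 -428.3  206.1   58.2  -13.2]
```

View pics/c2.png

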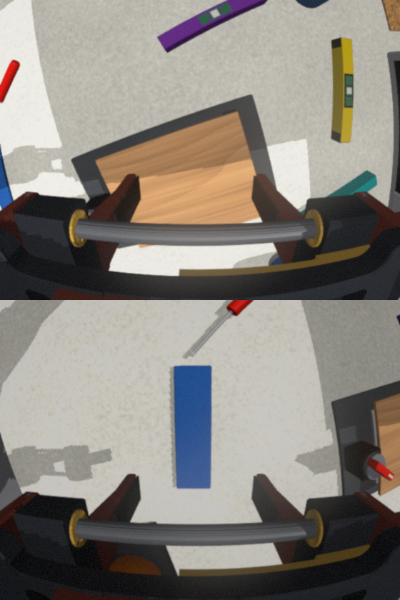

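The lower wrist view shows the pad between the fingers, at about (192,427) in the half-size picture. That agrees with the scene view to 6 mm, so I use the mean, (0.475, -0.425), and descend to grip.

```bash
python3 -m crank '[{"offset":[-0.7,-0.1,-18],"rotation":[0,0,0],"gripper":1},{"offset":[-0.7,-0.1,-18],"rotation":[0,0,0],"gripper":1},{"offset":[-0.7,-0.1,-18],"rotation":[0,0,0],"gripper":1},{"offset":[-0.7,-0.1,-18],"rotation":[0,0,0],"gripper":1},{"offset":[-0.7,-0.1,-20],"rotation":[0,0,0],"gripper":1},{"offset":[-0.7,-0.1,-21.7],"rotation":[0,0,0],"gripper":1},{"offset":[-0.7,-0.1,-21.7],"rotation":[0,0,0],"gripper":1}]'
python3 -m crank '[{"offset":[0,0,0],"rotation":[0,0,0],"gripper":0},{"offset":[0,0,0],"rotation":[0,0,0],"gripper":0},{"offset":[0,0,0],"rotation":[0,0,0],"gripper":0},{"offset":[0,0,0],"rotation":[0,0,0],"gripper":0},{"offset":[0,0,0],"rotation":[0,0,0],"gripper":0},{"offset":[0,0,0],"rotation":[0,0,0],"gripper":0}]'
```

```text
time_s: 3.35
tool_pos: [0.4753, -0.4218, 0.0036]
eef_rot: [[-0.002, 0.228, 0.974], [0.003, 0.974, -0.228], [-1.0, 0.003, -0.003]]
wrist_force: [-1.1, -0.5, -0.1]
finger_gap: 0.0878
time_s: 3.95
tool_pos: [0.4756, -0.4256, 0.0068]
eef_rot: [[0.002, 0.23, 0.973], [-0.001, 0.973, -0.23], [-1.0, -0.001, 0.002]]
wrist_force: [-0.8, -0.3, 7.7]
finger_gap: 0.0594
```

```bash
python3 - <<'E'
from h import *
import pickle
# tray & foot from wrist images
a=cv2.imread("pics/w2.png");s=pickle.load(open("w2.pkl","rb"))
m=mask(a,(0,130,60),(8,255,255),(480,200,560,290))|mask(a,(172,130,60),(180,255,255),(480,200,560,290))
print("foot w2",rect("wrist",m,.113,s))
b=cv2.imread("pics/w1.png");s=pickle.load(open("w1.pkl","rb"))
m=mask(b,(22,120,60),(33,255,255),(440,30,520,220));print("level w1",rect("wrist",m,.04,s))
W=mask(b,(8,50,60),(22,200,255),(100,130,400,300))
cs,_=cv2.findContours(W,0,1);c=max(cs,key=cv2.contourArea);q=cv2.approxPolyDP(c,6,True)[:,0]
for p in q: print(p,on("wrist",p,.053,s).round(3))
E
```

```text
foot w2 [ 579.7 -143.2   79.1   15.2   51.9]
level w1 [463.7 375.3 197.5  47.9 -10.6]
[399 280] [0.64  0.223 0.053]
[383 282] [0.636 0.2   0.053]
[390 270] [0.621 0.212 0.053]
[370 244] [0.578 0.19  0.053]
[358 243] [0.573 0.175 0.053]
[330 155] [0.46  0.161 0.053]
[133 224] [ 0.483 -0.09   0.053]
[154 272] [ 0.552 -0.086  0.053]
[178 244] [ 0.522 -0.04   0.053]
[193 248] [ 0.531 -0.023  0.053]
[196 278] [ 0.571 -0.032  0.053]
[186 299] [ 0.598 -0.057  0.053]
[374 299] [0.659 0.185 0.053]
[377 288] [0.643 0.191 0.053]
[388 295] [0.658 0.205 0.053]
```

```bash
python3 -m crank '[{"offset":[0,0,4],"rotation":[0,0,0],"gripper":0},{"offset":[0,0,10],"rotation":[0,0,0],"gripper":0},{"offset":[0,0,16],"rotation":[0,0,0],"gripper":0},{"offset":[2,8,18],"rotation":[0,0,-8],"gripper":0},{"offset":[3,13,18],"rotation":[0,0,-16],"gripper":0},{"offset":[4,18,18],"rotation":[0,0,-24],"gripper":0},{"offset":[5,23,18],"rotation":[0,0,-32],"gripper":0},{"offset":[6,28,18],"rotation":[0,0,-40],"gripper":0},{"offset":[7,33,18],"rotation":[0,0,-48],"gripper":0},{"offset":[8,38,18],"rotation":[0,0,-56],"gripper":0},{"offset":[9,43,18],"rotation":[0,0,-64],"gripper":0},{"offset":[10,47.2,18],"rotation":[0,0,-71],"gripper":0}]'
python3 -m crank '[{"offset":[0,0,0],"rotation":[0,0,0],"gripper":0},{"offset":[0,0,0],"rotation":[0,0,0],"gripper":0}]'
python3 - <<'E'
from h import *
import pickle
s=ctrl.sense();w=viewer.read_camera("wrist");cv2.imwrite("pics/w3.png",w);print(s["joint_positions"])
a=viewer.read_camera("scene");b=viewer.read_camera("side")
cv2.imwrite("pics/scene3.png",a);cv2.imwrite("pics/side3.png",b)
cv2.imwrite("pics/c3.png",np.hstack([cv2.resize(w,(400,300)),cv2.resize(a,(400,300))]))
m=mask(w,(100,100,60),(125,255,255))
for z in(.18,.19): print(rect("wrist",m,z,s))
E
```

```text
time_s: 5.15
tool_pos: [0.5664, 0.0108, 0.1857]
eef_rot: [[-0.0, 0.996, 0.094], [0.001, 0.094, -0.996], [-1.0, -0.0, -0.001]]
wrist_force: [1.3, -0.1, 0.3]
finger_gap: 0.0593
time_s: 5.35
tool_pos: [0.5664, 0.0104, 0.1852]
eef_rot: [[-0.001, 0.995, 0.104], [-0.0, 0.104, -0.995], [-1.0, -0.001, 0.0]]
wrist_force: [-0.0, -0.4, -0.0]
finger_gap: 0.0592
[-0.69886785  0.43053962  0.79903608  1.82329731 -0.35420114  1.03785504
  0.34266862]
[562.   45.9 143.7  62.9 -84. ]
[561.8  48.2 135.1  59.1 -84. ]
```

View pics/c3.png

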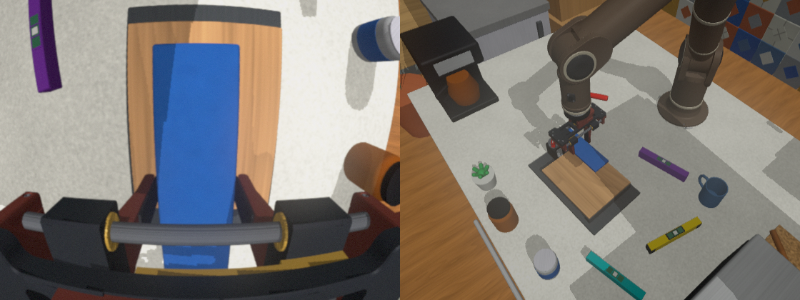

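The pad is gripped centred and level. The tray's far wooden corners show at about (179,34) and (393,37) in the full wrist picture. I'll check the tray's middle with those, then lower the pad.

```bash
python3 - <<'E'
from h import *
w=cv2.imread("pics/w3.png")
W=mask(w,(8,40,60),(22,200,255),(150,20,420,240))
q=[]
for r in (60,90,120,150,180,210):
    x=np.where(W[r])[0]
    L,R=on("wrist",(x.min(),r),.055),on("wrist",(x.max(),r),.055);print(r,x.min(),x.max(),L.round(3),R.round(3),((L+R)/2).round(3))
for c in(190,210,360,380):
    y=np.where(W[:,c])[0];print(c,y.min(),on("wrist",(c,y.min()),.057).round(3))
E
```

```text
60 178 394 [0.465 0.134 0.055] [0.662 0.156 0.055] [0.564 0.145 0.055]
90 178 394 [0.468 0.106 0.055] [0.665 0.127 0.055] [0.567 0.117 0.055]
120 178 393 [0.47  0.078 0.055] [0.667 0.099 0.055] [0.569 0.089 0.055]
150 179 391 [0.473 0.05  0.055] [0.669 0.071 0.055] [0.571 0.061 0.055]
180 180 388 [0.475 0.022 0.055] [0.671 0.042 0.055] [0.573 0.032 0.055]
210 182 385 [ 0.478 -0.007  0.055] [0.673 0.013 0.055] [0.576 0.003 0.055]
190 32 [0.474 0.161 0.057]
210 30 [0.493 0.163 0.057]
360 34 [0.627 0.174 0.057]
380 36 [0.646 0.176 0.057]
```

```bash
python3 -m crank '[{"offset":[0.7,3.4,0],"rotation":[0,0,-1],"gripper":0},{"offset":[0.7,3.4,-4],"rotation":[0,0,-1],"gripper":0},{"offset":[0.7,3.4,-8],"rotation":[0,0,-1],"gripper":0},{"offset":[0.7,3.4,-11],"rotation":[0,0,-1],"gripper":0},{"offset":[0.7,3.4,-11.5],"rotation":[0,0,-1],"gripper":0},{"offset":[0.7,3.4,-11.5],"rotation":[0,0,-1],"gripper":0},{"offset":[0.7,3.4,-11.5],"rotation":[0,0,-1],"gripper":0}]'
python3 -m crank '[{"offset":[0,0,-0.3],"rotation":[0,0,0],"gripper":0},{"offset":[0,0,-0.6],"rotation":[0,0,0],"gripper":0},{"offset":[0,0,-0.6],"rotation":[0,0,0],"gripper":0}]'
python3 -m crank '[{"offset":[0,0,-0.3],"rotation":[0,0,0],"gripper":0},{"offset":[0,0,-0.3],"rotation":[0,0,0],"gripper":0}]'
```

```text
time_s: 6.2
tool_pos: [0.5748, 0.0415, 0.0723]
eef_rot: [[0.002, 0.997, 0.081], [0.0, 0.081, -0.997], [-1.0, 0.002, -0.0]]
wrist_force: [-0.5, -0.2, -1.1]
finger_gap: 0.0592
time_s: 6.5
tool_pos: [0.5738, 0.0428, 0.0649]
eef_rot: [[0.001, 0.997, 0.082], [0.0, 0.082, -0.997], [-1.0, 0.001, -0.0]]
wrist_force: [1.3, 0.1, -1.5]
finger_gap: 0.0593
time_s: 6.7
tool_pos: [0.5735, 0.0428, 0.0614]
eef_rot: [[-0.0, 0.997, 0.082], [0.0, 0.082, -0.997], [-1.0, -0.0, -0.0]]
wrist_force: [-0.3, 0.0, -0.8]
finger_gap: 0.059
```

```bash
python3 -m crank '[{"offset":[0,0,-0.2],"rotation":[0,0,0],"gripper":0},{"offset":[0,0,-0.2],"rotation":[0,0,0],"gripper":0}]'; python3 -m crank '[{"offset":[0,0,-0.2],"rotation":[0,0,0],"gripper":0},{"offset":[0,0,-0.2],"rotation":[0,0,0],"gripper":0}]'; python3 - <<'E'
from h import *
b=viewer.read_camera("side");a=viewer.read_camera("scene")
cv2.imwrite("pics/s4.png",b);cv2.imwrite("pics/sc4.png",a)
cv2.imwrite("pics/c4.png",np.hstack([cv2.resize(a[165:325,175:345],(400,376)),cv2.resize(b[150:260,180:300],(400,376))]))
E
```

```text
time_s: 6.9
tool_pos: [0.5737, 0.0426, 0.0595]
eef_rot: [[0.0, 0.997, 0.082], [-0.0, 0.082, -0.997], [-1.0, 0.0, 0.0]]
wrist_force: [0.8, -0.2, 0.6]
finger_gap: 0.0593
time_s: 7.1
tool_pos: [0.5739, 0.0425, 0.058]
eef_rot: [[0.0, 0.997, 0.082], [0.0, 0.082, -0.997], [-1.0, 0.0, -0.0]]
wrist_force: [-2.5, -0.5, 7.6]
finger_gap: 0.0597
```

View pics/c4.png

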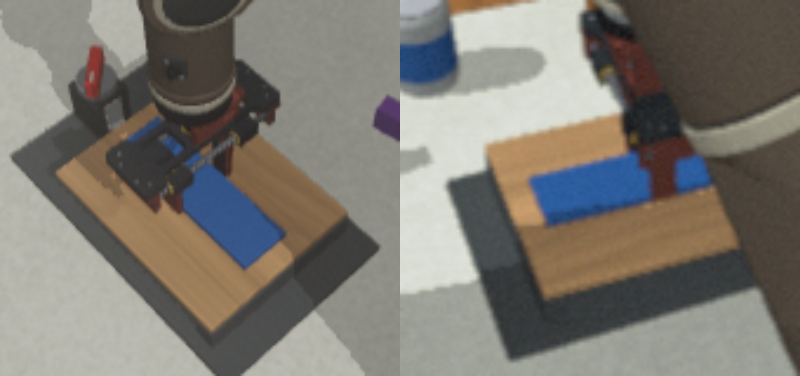

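The pad lies in the middle of the tray and the contact force was 7.6 N. I release it, rise and go to the level.

```bash
python3 -m crank '[{"offset":[0,0,0.1],"rotation":[0,0,0],"gripper":1},{"offset":[0,0,0.1],"rotation":[0,0,0],"gripper":1},{"offset":[0,0,0.1],"rotation":[0,0,0],"gripper":1},{"offset":[0,0,5],"rotation":[0,0,0],"gripper":1},{"offset":[0,0,10],"rotation":[0,0,0],"gripper":1},{"offset":[-1,3,14],"rotation":[0,0,8],"gripper":1},{"offset":[-2,8,16],"rotation":[0,0,16],"gripper":1},{"offset":[-4,13,16],"rotation":[0,0,24],"gripper":1},{"offset":[-5,18,16],"rotation":[0,0,32],"gripper":1},{"offset":[-7,22,16],"rotation":[0,0,40],"gripper":1},{"offset":[-9,27,16],"rotation":[0,0,48],"gripper":1},{"offset":[-10,32,16],"rotation":[0,0,56],"gripper":1}]'
```

```text
time_s: 8.4
tool_pos: [0.4741, 0.3554, 0.2179]
eef_rot: [[-0.0, 0.484, 0.875], [0.001, 0.875, -0.484], [-1.0, 0.0, -0.001]]
wrist_force: [0.9, 0.4, 0.2]
finger_gap: 0.088
```

```bash
python3 -m crank '[{"offset":[-0.3,3.3,0],"rotation":[0,0,8],"gripper":1},{"offset":[-0.3,3.3,0],"rotation":[0,0,16],"gripper":1},{"offset":[-0.3,3.3,0],"rotation":[0,0,18.3],"gripper":1},{"offset":[-0.3,3.3,0],"rotation":[0,0,18.3],"gripper":1}]'
python3 - <<'E'
from h import *
s=ctrl.sense();w=viewer.read_camera("wrist");cv2.imwrite("pics/w5.png",w)
m=mask(w,(22,120,60),(33,255,255));print(rect("wrist",m,.04,s),s["joint_positions"].round(2))
# rows: top edges
cs,_=cv2.findContours(m,0,1);c=max(cs,key=cv2.contourArea);print(cv2.boundingRect(c))
m=mask(w,(40,60,30),(85,255,255),cv2.boundingRect(c)[:2]+(600,420));g=max(cv2.findContours(m,0,1)[0],key=cv2.contourArea);x,y,a,b=cv2.boundingRect(g);print(x,y,a,b,on("wrist",(x+a/2,y+b/2),.04,s))
a=viewer.read_camera("scene");cv2.imwrite("pics/sc5.png",a)
print("pad",rect("scene",mask(a,(100,100,60),(125,255,255),(190,185,330,310)),.062))
E
```

```text
time_s: 8.8
tool_pos: [0.4726, 0.3867, 0.2173]
eef_rot: [[-0.0, 0.19, 0.982], [-0.0, 0.982, -0.19], [-1.0, -0.0, -0.0]]
wrist_force: [0.5, -0.3, -0.8]
finger_gap: 0.0876
[465.9 387.3 197.7  24.3 -10.6] [-1.09  0.41  0.44  1.66 -0.19  1.11  0.79]
(261, 94, 24, 179)
265 162 17 17 [0.44779557 0.39152188 0.04      ]
pad [576.6  47.5 206.8  59.7 -84.4]
```

Seen from the scene camera, the pad and the tray agree to 1 mm in centre and 0.2° in angle. Now I grip the level.

```bash
python3 -m crank '[{"offset":[-0.4,0.2,-5],"rotation":[0,0,0],"gripper":1},{"offset":[-0.4,0.2,-10],"rotation":[0,0,0],"gripper":1},{"offset":[-0.4,0.2,-15],"rotation":[0,0,0],"gripper":1},{"offset":[-0.4,0.2,-19],"rotation":[0,0,0],"gripper":1},{"offset":[-0.4,0.2,-20.4],"rotation":[0,0,0],"gripper":1},{"offset":[-0.4,0.2,-20.4],"rotation":[0,0,0],"gripper":1},{"offset":[-0.4,0.2,-20.4],"rotation":[0,0,0],"gripper":1}]'
python3 -m crank '[{"offset":[0,0,0],"rotation":[0,0,0],"gripper":0},{"offset":[0,0,0],"rotation":[0,0,0],"gripper":0},{"offset":[0,0,0],"rotation":[0,0,0],"gripper":0},{"offset":[0,0,0],"rotation":[0,0,0],"gripper":0},{"offset":[0,0,0],"rotation":[0,0,0],"gripper":0},{"offset":[0,0,0],"rotation":[0,0,0],"gripper":0},{"offset":[0,0,0],"rotation":[0,0,0],"gripper":0},{"offset":[0,0,0],"rotation":[0,0,0],"gripper":0}]'
```

```text
time_s: 9.6
tool_pos: [0.4699, 0.3892, 0.0152]
eef_rot: [[0.002, 0.192, 0.981], [0.001, 0.981, -0.192], [-1.0, 0.002, 0.001]]
wrist_force: [-0.2, -0.2, 0.7]
finger_gap: 0.0877
time_s: 10.4
tool_pos: [0.4686, 0.3883, 0.0135]
eef_rot: [[-0.0, 0.191, 0.982], [-0.001, 0.982, -0.191], [-1.0, -0.001, -0.0]]
wrist_force: [-1.0, -1.9, 1.7]
finger_gap: 0.0271
```

```bash
python3 -m crank '[{"offset":[0,0,5],"rotation":[0,0,0],"gripper":0},{"offset":[0,0,10],"rotation":[0,0,0],"gripper":0},{"offset":[1,-2,14],"rotation":[0,0,-8],"gripper":0},{"offset":[2,-6,16],"rotation":[0,0,-16],"gripper":0},{"offset":[4,-11,16],"rotation":[0,0,-24],"gripper":0},{"offset":[5,-16,16],"rotation":[0,0,-32],"gripper":0},{"offset":[7,-21,16],"rotation":[0,0,-40],"gripper":0},{"offset":[8,-26,16],"rotation":[0,0,-48],"gripper":0},{"offset":[9,-30,16],"rotation":[0,0,-56],"gripper":0},{"offset":[10.5,-34.6,16],"rotation":[0,0,-64],"gripper":0},{"offset":[10.5,-34.6,14],"rotation":[0,0,-72],"gripper":0},{"offset":[10.5,-34.6,12],"rotation":[0,0,-74],"gripper":0}]'
python3 -m crank '[{"offset":[0,0,0],"rotation":[0,0,0],"gripper":0},{"offset":[0,0,0],"rotation":[0,0,0],"gripper":0}]'
python3 - <<'E'
from h import *
s=ctrl.sense();w=viewer.read_camera("wrist");cv2.imwrite("pics/w6.png",w)
a=viewer.read_camera("scene");cv2.imwrite("pics/sc6.png",a)
cv2.imwrite("pics/c6.png",np.hstack([cv2.resize(w,(400,300)),cv2.resize(a[140:320,160:400],(400,300))]))
E
```

```text
time_s: 11.6
tool_pos: [0.5741, 0.0403, 0.1333]
eef_rot: [[0.001, 0.997, 0.078], [-0.0, 0.078, -0.997], [-1.0, 0.001, 0.0]]
wrist_force: [-0.3, 0.9, -3.3]
finger_gap: 0.0259
time_s: 11.8
tool_pos: [0.5733, 0.0428, 0.1335]
eef_rot: [[-0.001, 0.996, 0.089], [-0.001, 0.089, -0.996], [-1.0, -0.001, 0.0]]
wrist_force: [-0.3, 0.4, -2.5]
finger_gap: 0.0263
```

View pics/c6.png

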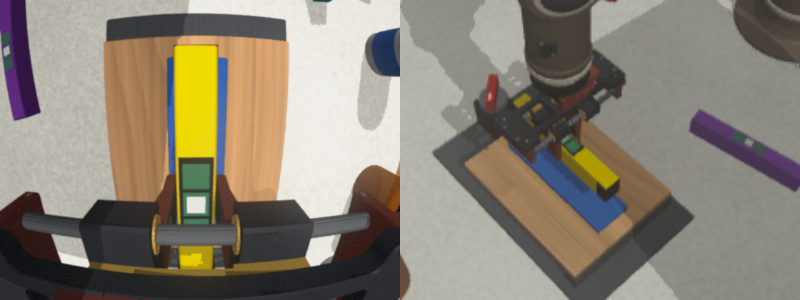

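The level is held straight over the pad, with blue showing evenly on both sides. Lowering.

```bash
python3 -m crank '[{"offset":[0.1,0,-3],"rotation":[0,0,0],"gripper":0},{"offset":[0.1,0,-5],"rotation":[0,0,0],"gripper":0},{"offset":[0.1,0,-5],"rotation":[0,0,0],"gripper":0},{"offset":[0.1,0,-5],"rotation":[0,0,0],"gripper":0}]'
python3 -m crank '[{"offset":[0,0,-0.3],"rotation":[0,0,0],"gripper":0},{"offset":[0,0,-0.3],"rotation":[0,0,0],"gripper":0}]'
python3 -m crank '[{"offset":[0,0,-0.2],"rotation":[0,0,0],"gripper":0},{"offset":[0,0,-0.2],"rotation":[0,0,0],"gripper":0}]'
```

```text
time_s: 12.3
tool_pos: [0.5752, 0.0427, 0.0846]
eef_rot: [[0.001, 0.996, 0.088], [0.0, 0.088, -0.996], [-1.0, 0.001, 0.0]]
wrist_force: [-0.1, -0.5, -2.4]
finger_gap: 0.0257
time_s: 12.5
tool_pos: [0.5753, 0.0429, 0.0815]
eef_rot: [[0.001, 0.996, 0.088], [0.001, 0.088, -0.996], [-1.0, 0.001, -0.0]]
wrist_force: [-0.4, 0.7, -2.7]
finger_gap: 0.0259
time_s: 12.7
tool_pos: [0.575, 0.0428, 0.0789]
eef_rot: [[0.001, 0.996, 0.087], [0.0, 0.087, -0.996], [-1.0, 0.001, -0.0]]
wrist_force: [1.0, 0.7, -1.4]
finger_gap: 0.0258
```

```bash
python3 -m crank '[{"offset":[0,0,-0.2],"rotation":[0,0,0],"gripper":0},{"offset":[0,0,-0.2],"rotation":[0,0,0],"gripper":0}]'
python3 -m crank '[{"offset":[0,0,-0.15],"rotation":[0,0,0],"gripper":0},{"offset":[0,0,-0.15],"rotation":[0,0,0],"gripper":0}]'
```

```text
time_s: 12.9
tool_pos: [0.575, 0.0423, 0.0769]
eef_rot: [[0.001, 0.996, 0.087], [-0.0, 0.087, -0.996], [-1.0, 0.001, 0.0]]
wrist_force: [0.3, -1.4, 1.3]
finger_gap: 0.0255
time_s: 13.1
tool_pos: [0.5751, 0.0421, 0.0755]
eef_rot: [[0.001, 0.996, 0.087], [-0.0, 0.087, -0.996], [-1.0, 0.001, 0.0]]
wrist_force: [-0.8, -2.1, 5.2]
finger_gap: 0.0258
```

Contact at about 7 N. I release, then shut the fingers and press on the flat top on the foot side, 45 mm from the middle. From there the wrist camera can see the vial.

```bash
python3 -m crank '[{"offset":[0,0,0.1],"rotation":[0,0,0],"gripper":1},{"offset":[0,0,0.1],"rotation":[0,0,0],"gripper":1},{"offset":[0,0,0.1],"rotation":[0,0,0],"gripper":1},{"offset":[0,0,3],"rotation":[0,0,0],"gripper":1},{"offset":[0,0,6],"rotation":[0,0,0],"gripper":0},{"offset":[0.4,-4.5,6],"rotation":[0,0,0],"gripper":0},{"offset":[0.4,-4.5,6],"rotation":[0,0,0],"gripper":0},{"offset":[0.4,-4.5,6],"rotation":[0,0,0],"gripper":0},{"offset":[0.4,-4.5,5],"rotation":[0,0,0],"gripper":0},{"offset":[0.4,-4.5,4],"rotation":[0,0,0],"gripper":0},{"offset":[0.4,-4.5,3.5],"rotation":[0,0,0],"gripper":0},{"offset":[0.4,-4.5,3.5],"rotation":[0,0,0],"gripper":0}]'
python3 - <<'E'
from h import *
s=ctrl.sense();w=viewer.read_camera("wrist");cv2.imwrite("pics/w7.png",w)
a=viewer.read_camera("scene");cv2.imwrite("pics/sc7.png",a)
cv2.imwrite("pics/c7.png",np.hstack([cv2.resize(w,(400,300)),cv2.resize(a[140:320,160:400],(400,300))]))
m=mask(a,(22,120,60),(33,255,255),(190,180,350,320));print(rect("scene",m,.102))
print(s["joint_positions"].round(2))
E
```

```text
time_s: 14.3
tool_pos: [0.5778, -0.0017, 0.1086]
eef_rot: [[-0.003, 0.996, 0.088], [-0.0, 0.088, -0.996], [-1.0, -0.003, 0.0]]
wrist_force: [0.1, 0.5, -0.6]
finger_gap: 0.0005
[582.2  57.8 175.2  38.1 -84.2]
[-0.63  0.55  0.76  1.87 -0.47  0.91  0.44]
```

View pics/c7.png

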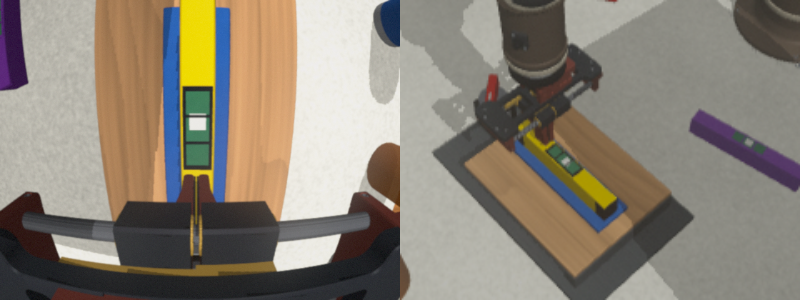

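The level lies along the middle of the pad with its vial fully visible. The bubble is just on the +y side while the tray rides free. Pressing down gradually.

```bash
python3 -m crank '[{"offset":[0,0,-0.4],"rotation":[0,0,0],"gripper":0},{"offset":[0,0,-0.8],"rotation":[0,0,0],"gripper":0},{"offset":[0,0,-0.8],"rotation":[0,0,0],"gripper":0}]'
python3 -m crank '[{"offset":[0,0,-0.2],"rotation":[0,0,0],"gripper":0},{"offset":[0,0,-0.2],"rotation":[0,0,0],"gripper":0}]'
```

```text
time_s: 14.7
tool_pos: [0.5784, -0.0022, 0.1016]
eef_rot: [[-0.001, 0.996, 0.087], [0.0, 0.087, -0.996], [-1.0, -0.001, -0.0]]
wrist_force: [-0.7, 0.9, 0.0]
finger_gap: 0.0004
time_s: 14.9
tool_pos: [0.5788, -0.0025, 0.1002]
eef_rot: [[0.0, 0.996, 0.087], [-0.0, 0.087, -0.996], [-1.0, 0.0, 0.0]]
wrist_force: [-0.2, -0.2, 2.4]
finger_gap: 0.0004
```

```bash
cat >> h.py <<'E'
def bubble(w=None,save=None):
    s=ctrl.sense();w=viewer.read_camera("wrist") if w is None else w
    if save: cv2.imwrite(save,w)
    g=cv2.cvtColor(w,cv2.COLOR_BGR2GRAY);h=cv2.cvtColor(w,cv2.COLOR_BGR2HSV)
    m=cv2.inRange(h,(45,60,30),(90,255,255));m[:,:200]=0;m[:,350:]=0;m[260:]=0
    ys,xs=np.where(m);x0=int(np.median(xs));r0,r1=ys.min(),ys.max()
    col=w[r0:r1+1,x0-6:x0+7].mean(1);c=col.mean(1);sat=col.max(1)-col.min(1)
    b=r0+np.where((c>110)&(sat<40))[0]
    f=lambda r:on("wrist",(x0,r),.1,s)[1]*1000
    dark=r0+np.where(c<45)[0]
    print("col",x0,"green y",[round(f(r),1) for r in(r0,r1)],"bubble y",[round(f(r),1) for r in(b.min(),b.max())],"dark rows",dark,"rows",r0,r1,b.min(),b.max())
    v=(f(r0)+f(r1))/2
    print("bubble from mid (+y)",round(((f(b.min())+f(b.max()))/2-v)*56/abs(f(r0)-f(r1)),2),"force",s["wrist_force"].round(1),"z",s["tool_pos"].round(4))
E
python3 -c "
from h import *
bubble(cv2.imread('pics/w7.png'))"
```

```text
col 276 green y [np.float64(70.4), np.float64(16.7)] bubble y [np.float64(54.9), np.float64(42.8)] dark rows [] rows 127 231 158 182
bubble from mid (+y) 5.53 force [-0.2 -0.2  2.4] z [ 0.5788 -0.0025  0.1002]
```

```bash
python3 -m crank '[{"offset":[0,0,-0.2],"rotation":[0,0,0],"gripper":0},{"offset":[0,0,-0.3],"rotation":[0,0,0],"gripper":0},{"offset":[0,0,-0.3],"rotation":[0,0,0],"gripper":0}]'
python3 -m crank '[{"offset":[0,0,-0.15],"rotation":[0,0,0],"gripper":0},{"offset":[0,0,-0.15],"rotation":[0,0,0],"gripper":0}]'
```

```text
time_s: 15.2
tool_pos: [0.579, -0.0033, 0.0974]
eef_rot: [[0.001, 0.996, 0.087], [-0.001, 0.087, -0.996], [-1.0, 0.001, 0.001]]
wrist_force: [-0.9, -3.8, 4.4]
finger_gap: 0.0006
time_s: 15.4
tool_pos: [0.5791, -0.0036, 0.0964]
eef_rot: [[0.001, 0.996, 0.086], [-0.001, 0.086, -0.996], [-1.0, 0.001, 0.001]]
wrist_force: [-2.5, -4.3, 9.7]
finger_gap: 0.0003
```

```bash
python3 -m crank '[{"offset":[0,0,-0.05],"rotation":[0,0,0],"gripper":0},{"offset":[0,0,-0.05],"rotation":[0,0,0],"gripper":0},{"offset":[0,0,-0.05],"rotation":[0,0,0],"gripper":0},{"offset":[0,0,-0.05],"rotation":[0,0,0],"gripper":0},{"offset":[0,0,-0.05],"rotation":[0,0,0],"gripper":0},{"offset":[0,0,-0.05],"rotation":[0,0,0],"gripper":0},{"offset":[0,0,-0.05],"rotation":[0,0,0],"gripper":0},{"offset":[0,0,-0.05],"rotation":[0,0,0],"gripper":0},{"offset":[0,0,-0.05],"rotation":[0,0,0],"gripper":0},{"offset":[0,0,-0.05],"rotation":[0,0,0],"gripper":0}]'
python3 - <<'E'
from h import *
bubble(save="pics/w8.png")
w=cv2.imread("pics/w8.png");cv2.imwrite("pics/c8.png",cv2.resize(w[100:260,200:350],(600,560)))
a=viewer.read_camera("scene");cv2.imwrite("pics/sc8.png",a)
R=mask(a,(0,130,60),(8,255,255),(195,165,240,220))|mask(a,(172,130,60),(180,255,255),(195,165,240,220))
print(R.sum()/255)
E
```

```text
time_s: 16.4
tool_pos: [0.5791, -0.0036, 0.0962]
eef_rot: [[0.001, 0.996, 0.086], [-0.001, 0.086, -0.996], [-1.0, 0.001, 0.001]]
wrist_force: [-3.1, -4.6, 12.2]
finger_gap: 0.0004
col 274 green y [np.float64(69.7), np.float64(14.2)] bubble y [np.float64(59.0), np.float64(46.3)] dark rows [] rows 126 236 148 174
bubble from mid (+y) 10.81 force [-3.1 -4.6 12.2] z [ 0.5791 -0.0036  0.0962]
86.0
```

View pics/c8.png

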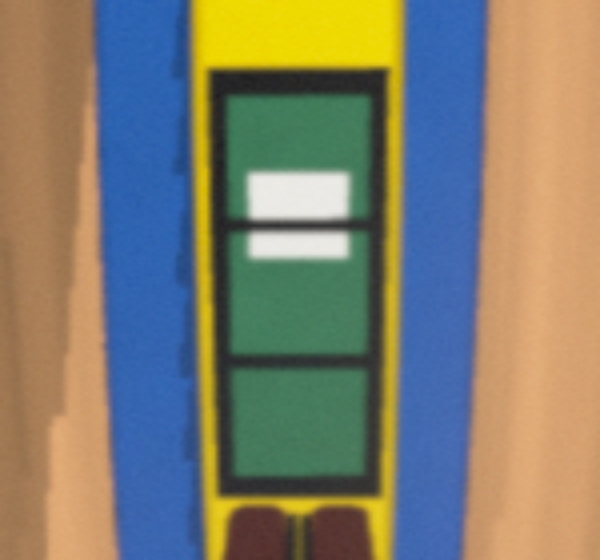

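The pressed, seated bubble reads about 11 mm toward +y. In the crop its centre is at row 214, and the lines are at rows 225 and 360. The shift of about 5 mm from riding matches a seated tray. The foot therefore needs about 0.93 rad clockwise, or 53°. Lifting off to the foot.

```bash
python3 -m crank '[{"offset":[0,0,4],"rotation":[0,0,0],"gripper":0},{"offset":[0,0,9],"rotation":[0,0,0],"gripper":0},{"offset":[0.3,-4,11],"rotation":[0,0,-8],"gripper":1},{"offset":[0.6,-8,11],"rotation":[0,0,-16],"gripper":1},{"offset":[1,-12.7,11],"rotation":[0,0,-24],"gripper":1},{"offset":[1,-12.7,11],"rotation":[0,0,-32],"gripper":1},{"offset":[1,-12.7,11],"rotation":[0,0,-40],"gripper":1},{"offset":[1,-12.7,11],"rotation":[0,0,-44],"gripper":1},{"offset":[1,-12.7,11],"rotation":[0,0,-44],"gripper":1}]'
python3 - <<'E'
from h import *
s=ctrl.sense();w=viewer.read_camera("wrist");cv2.imwrite("pics/w9.png",w)
m=mask(w,(0,130,110),(6,255,255),(190,80,360,300))|mask(w,(174,130,110),(180,255,255),(190,80,360,300))
print(s["tool_pos"],s["joint_positions"].round(2),rect("wrist",m,.113,s))
cs=sorted(cv2.findContours(m,0,1)[0],key=cv2.contourArea)[-3:]
print([(cv2.boundingRect(c),cv2.contourArea(c)) for c in cs])
cv2.imwrite("pics/c9.png",w)
E
```

```text
time_s: 17.4
tool_pos: [0.5887, -0.1286, 0.2045]
eef_rot: [[-0.001, 0.777, -0.63], [0.0, -0.63, -0.777], [-1.0, -0.001, 0.0]]
wrist_force: [0.3, 1.0, 0.4]
finger_gap: 0.0533
[ 0.58870247 -0.12860473  0.20447351] [-0.56  0.56  1.03  1.72 -0.52  1.16 -0.06] [ 590.8 -128.    57.5   13.2   51. ]
[((269, 179, 17, 69), 1041.0)]
```

View pics/c9.png

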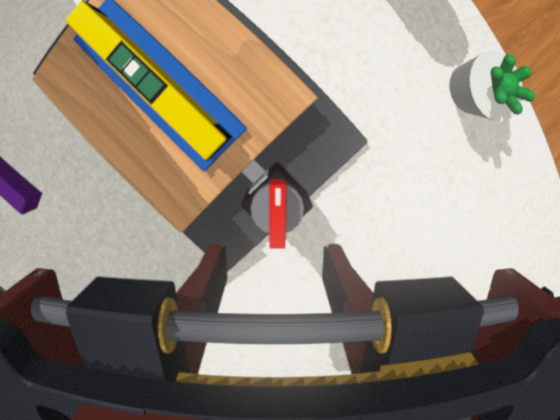

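The wrist picture shows the red bar at about (277,213), between the open fingers and aligned with them. It measures 57 x 13 mm, centred at (0.591, -0.128), which agrees with the geometry from the tray. I descend, grip and turn it.

```bash
python3 -m crank '[{"offset":[0.1,-0.1,-4],"rotation":[0,0,0],"gripper":1},{"offset":[0.1,-0.1,-8],"rotation":[0,0,0],"gripper":1},{"offset":[0.1,-0.1,-11],"rotation":[0,0,0],"gripper":1},{"offset":[0.1,-0.1,-11.2],"rotation":[0,0,0],"gripper":1},{"offset":[0.1,-0.1,-11.2],"rotation":[0,0,0],"gripper":0},{"offset":[0.1,-0.1,-11.2],"rotation":[0,0,0],"gripper":0},{"offset":[0.1,-0.1,-11.2],"rotation":[0,0,0],"gripper":0},{"offset":[0.1,-0.1,-11.2],"rotation":[0,0,0],"gripper":0},{"offset":[0.1,-0.1,-11.2],"rotation":[0,0,0],"gripper":0},{"offset":[0.1,-0.1,-11.2],"rotation":[0,0,0],"gripper":0},{"offset":[0.1,-0.1,-11.2],"rotation":[0,0,0],"gripper":0},{"offset":[0.1,-0.1,-11.2],"rotation":[0,0,0],"gripper":0}]'
python3 -m crank '[{"offset":[0,0,0],"rotation":[0,0,-4],"gripper":0},{"offset":[0,0,0],"rotation":[0,0,-10],"gripper":0},{"offset":[0,0,0],"rotation":[0,0,-10],"gripper":0}]'
python3 -c "
from h import *
s=ctrl.sense();print(s['torque'],s['joint_positions'].round(2))"
```

```text
time_s: 18.65
tool_pos: [0.5897, -0.1303, 0.0931]
eef_rot: [[-0.0, 0.777, -0.629], [-0.0, -0.629, -0.777], [-1.0, -0.0, 0.0]]
wrist_force: [-0.8, -0.6, 1.1]
finger_gap: 0.0273
time_s: 18.95
tool_pos: [0.5901, -0.1308, 0.0932]
eef_rot: [[0.0, 0.655, -0.755], [-0.001, -0.755, -0.655], [-1.0, 0.001, 0.0]]
wrist_force: [0.5, -1.3, 1.2]
finger_gap: 0.0147
[-0.27473331 -0.11577165  0.3096238 ] [-0.5   0.7   0.96  1.82 -0.69  0.99 -0.11]
```

```bash
python3 -m crank '[{"offset":[0,0,0],"rotation":[0,0,0],"gripper":0},{"offset":[0,0,0],"rotation":[0,0,-7],"gripper":0},{"offset":[0,0,0],"rotation":[0,0,-14],"gripper":0},{"offset":[0,0,0],"rotation":[0,0,-21],"gripper":0},{"offset":[0,0,0],"rotation":[0,0,-28],"gripper":0},{"offset":[0,0,0],"rotation":[0,0,-35],"gripper":0},{"offset":[0,0,0],"rotation":[0,0,-43],"gripper":0},{"offset":[0,0,0],"rotation":[0,0,-43],"gripper":0},{"offset":[0,0,0],"rotation":[0,0,-43],"gripper":0}]'
python3 - <<'E'
from h import *
s=ctrl.sense();print(s['torque'].round(2),s['joint_positions'].round(2))
a=viewer.read_camera("scene");cv2.imwrite("pics/sc10.png",a)
R=mask(a,(0,130,60),(8,255,255),(185,165,260,220))|mask(a,(172,130,60),(180,255,255),(185,165,260,220))
print(R.sum()/255)
E
```

```text
time_s: 19.85
tool_pos: [0.5904, -0.1316, 0.0933]
eef_rot: [[0.001, -0.033, -0.999], [-0.003, -0.999, 0.033], [-1.0, 0.003, -0.001]]
wrist_force: [2.2, -4.7, -1.8]
finger_gap: 0.0144
[-0.93 -0.55  0.3 ] [-0.58  0.81  1.13  1.82 -0.84  1.08 -0.73]
49.0
```

Now I release, lift and check the bar's angle from above. After that I go back to press.

```bash
python3 -m crank '[{"offset":[0,0,0],"rotation":[0,0,0],"gripper":1},{"offset":[0,0,0],"rotation":[0,0,0],"gripper":1},{"offset":[0,0,0],"rotation":[0,0,0],"gripper":1},{"offset":[0,0,0],"rotation":[0,0,0],"gripper":1},{"offset":[0,0,4],"rotation":[0,0,0],"gripper":1},{"offset":[0,0,9],"rotation":[0,0,0],"gripper":1},{"offset":[0,0,11],"rotation":[0,0,0],"gripper":1},{"offset":[0,0,11],"rotation":[0,0,0],"gripper":1}]'
python3 - <<'E'
from h import *
s=ctrl.sense();w=viewer.read_camera("wrist");cv2.imwrite("pics/w11.png",w)
m=mask(w,(0,130,110),(6,255,255),(190,80,360,300))|mask(w,(174,130,110),(180,255,255),(190,80,360,300))
print(s["tool_pos"],s["joint_positions"].round(2),rect("wrist",m,.113,s))
E
```

```text
time_s: 20.7
tool_pos: [0.591, -0.131, 0.2062]
eef_rot: [[0.005, -0.034, -0.999], [-0.0, -0.999, 0.034], [-1.0, 0.0, -0.005]]
wrist_force: [-0.1, -0.1, -0.3]
finger_gap: 0.0753
[ 0.59096187 -0.13103601  0.20619501] [-0.65  0.7   1.26  1.72 -0.7   1.26 -0.82] [ 591.  -131.    58.2   13.9    2.3]
```

The bar now reads 2.3°, so it turned 48.7° (0.85 rad), and the bubble should be within about 1 mm of centre. Back to press and verify.

```bash
python3 -m crank '[{"offset":[0,0,0],"rotation":[0,0,8.1],"gripper":0},{"offset":[0,0,0],"rotation":[0,0,16.2],"gripper":0},{"offset":[0,0,0],"rotation":[0,0,24.3],"gripper":0},{"offset":[0,2,0],"rotation":[0,0,32.4],"gripper":0},{"offset":[0,4,0],"rotation":[0,0,40.5],"gripper":0},{"offset":[-0.5,6,0],"rotation":[0,0,48.6],"gripper":0},{"offset":[-0.5,8,0],"rotation":[0,0,56.7],"gripper":0},{"offset":[-1,10,0],"rotation":[0,0,64.8],"gripper":0},{"offset":[-1.2,12.8,0],"rotation":[0,0,72.9],"gripper":0},{"offset":[-1.2,12.8,-2],"rotation":[0,0,81],"gripper":0},{"offset":[-1.2,12.8,-5],"rotation":[0,0,89.1],"gripper":0},{"offset":[-1.2,12.8,-8],"rotation":[0,0,97],"gripper":0}]'
python3 -m crank '[{"offset":[0,0,0],"rotation":[0,0,0],"gripper":0},{"offset":[0,0,0],"rotation":[0,0,0],"gripper":0}]'
python3 - <<'E'
from h import *
bubble(save="pics/w12.png")
E
```

```text
time_s: 21.95
tool_pos: [0.5768, -0.0011, 0.1208]
eef_rot: [[-0.002, 0.995, 0.095], [0.001, 0.095, -0.995], [-1.0, -0.001, -0.001]]
wrist_force: [0.5, -1.0, 0.3]
finger_gap: 0.0006
time_s: 22.15
tool_pos: [0.577, -0.0025, 0.1225]
eef_rot: [[-0.002, 0.997, 0.083], [-0.0, 0.083, -0.997], [-1.0, -0.002, 0.0]]
wrist_force: [0.6, -0.4, 0.8]
finger_gap: 0.0004
col 277 green y [np.float64(74.7), np.float64(16.0)] bubble y [np.float64(47.5), np.float64(35.3)] dark rows [] rows 119 220 167 188
bubble from mid (+y) -3.82 force [ 0.6 -0.4  0.8] z [ 0.577  -0.0025  0.1225]
```

```bash
python3 -m crank '[{"offset":[0.2,0,-0.7],"rotation":[0,0,0],"gripper":0},{"offset":[0.2,0,-1.2],"rotation":[0,0,0],"gripper":0},{"offset":[0.2,0,-1.4],"rotation":[0,0,0],"gripper":0},{"offset":[0.2,0,-1.4],"rotation":[0,0,0],"gripper":0}]'
python3 -m crank '[{"offset":[0,0,-0.2],"rotation":[0,0,0],"gripper":0},{"offset":[0,0,-0.3],"rotation":[0,0,0],"gripper":0},{"offset":[0,0,-0.3],"rotation":[0,0,0],"gripper":0}]'
```

```text
time_s: 22.6
tool_pos: [0.5798, -0.0021, 0.1091]
eef_rot: [[0.0, 0.996, 0.087], [0.0, 0.087, -0.996], [-1.0, 0.0, -0.0]]
wrist_force: [0.7, 0.9, 0.1]
finger_gap: 0.0007
time_s: 22.9
tool_pos: [0.58, -0.003, 0.1064]
eef_rot: [[0.001, 0.996, 0.087], [-0.001, 0.087, -0.996], [-1.0, 0.001, 0.001]]
wrist_force: [-0.9, -1.6, 4.0]
finger_gap: 0.0005
```

```bash
python3 -m crank '[{"offset":[0,0,-0.2],"rotation":[0,0,0],"gripper":0},{"offset":[0,0,-0.2],"rotation":[0,0,0],"gripper":0}]'
python3 -m crank '[{"offset":[0,0,-0.1],"rotation":[0,0,0],"gripper":0},{"offset":[0,0,-0.1],"rotation":[0,0,0],"gripper":0},{"offset":[0,0,-0.1],"rotation":[0,0,0],"gripper":0}]'
```

```text
time_s: 23.1
tool_pos: [0.5801, -0.0034, 0.1046]
eef_rot: [[0.001, 0.996, 0.086], [-0.001, 0.086, -0.996], [-1.0, 0.001, 0.001]]
wrist_force: [-0.9, -3.5, 5.8]
finger_gap: 0.0004
time_s: 23.4
tool_pos: [0.5802, -0.0035, 0.1042]
eef_rot: [[0.001, 0.996, 0.086], [-0.001, 0.086, -0.996], [-1.0, 0.001, 0.001]]
wrist_force: [-2.8, -3.7, 11.6]
finger_gap: 0.0004
```

```bash
python3 -m crank '[{"offset":[0,0,0],"rotation":[0,0,0],"gripper":0},{"offset":[0,0,0],"rotation":[0,0,0],"gripper":0},{"offset":[0,0,0],"rotation":[0,0,0],"gripper":0},{"offset":[0,0,0],"rotation":[0,0,0],"gripper":0},{"offset":[0,0,0],"rotation":[0,0,0],"gripper":0},{"offset":[0,0,0],"rotation":[0,0,0],"gripper":0},{"offset":[0,0,0],"rotation":[0,0,0],"gripper":0},{"offset":[0,0,0],"rotation":[0,0,0],"gripper":0},{"offset":[0,0,0],"rotation":[0,0,0],"gripper":0},{"offset":[0,0,0],"rotation":[0,0,0],"gripper":0},{"offset":[0,0,0],"rotation":[0,0,0],"gripper":0},{"offset":[0,0,0],"rotation":[0,0,0],"gripper":0}]'
python3 - <<'E'
from h import *
bubble(save="pics/w13.png")
w=cv2.imread("pics/w13.png");a=viewer.read_camera("scene")
cv2.imwrite("pics/c13.png",np.hstack([cv2.resize(w[90:260,200:350],(400,450)),cv2.resize(a[140:320,180:340],(400,450))]))
E
```

```text
time_s: 24.6
tool_pos: [0.5802, -0.0035, 0.1043]
eef_rot: [[0.002, 0.996, 0.086], [-0.001, 0.086, -0.996], [-1.0, 0.001, 0.001]]
wrist_force: [-2.7, -2.9, 10.8]
finger_gap: 0.0007
col 272 green y [np.float64(72.8), np.float64(14.8)] bubble y [np.float64(51.3), np.float64(38.8)] dark rows [157] rows 120 230 162 186
bubble from mid (+y) 1.24 force [-2.7 -2.9 10.8] z [ 0.5802 -0.0035  0.1043]
```

View pics/c13.png

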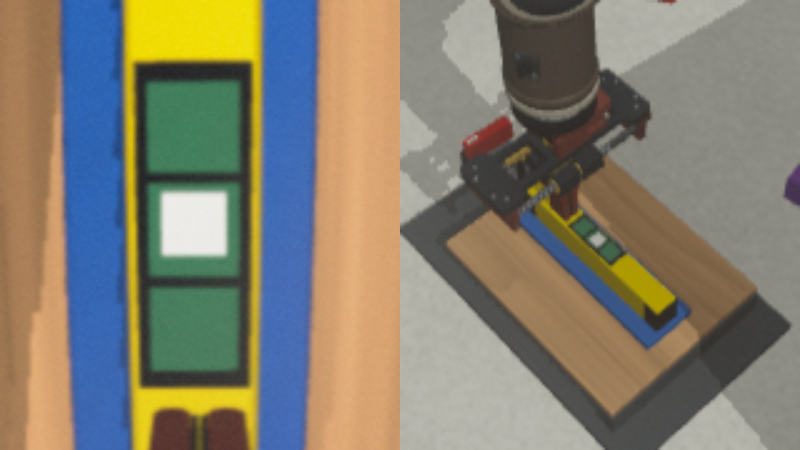

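The bubble's centre is at row 224, midway between the lines at rows 177 and 283. That is about 1.1 mm off, inside the 3 mm allowed. The push is steady at 10.8 N and the gripper is off the foot, so I hand in.

```bash
python3 -c "
from h import *
print(job.sign_off())"
```

```text
the job is handed in; nothing more can be done
None
```

I carried out all the steps in order and handed the job in at about 25 s of the 72 s allowed, with the gripper still pressing on the level. No verdict is reported.

- **Pad:** I laid it on the middle of the tray along the long side and let go. The scene camera put it within 1 mm and 0.2° of the tray's centre and direction.
- **Level:** I laid it along the middle of the pad, vial up, and let go. It looked centred by eye, a millimetre or two off at most.
- **Foot:** I aimed for 53° clockwise, and the bar measured 48.7° (0.85 rad), because it slipped a little while the grip closed. I did not correct this, since the check afterwards was within tolerance.
- **Last check:** The shut fingers press on the level's top, 45 mm from its middle on the foot side, with 10.8 N. The bubble stands 1.1 to 1.2 mm from the vial's middle, within the 3 mm allowed. It moved about 5 mm from its free reading when pressed, as expected for a seated tray.
- **Disagreement:** The scene and wrist cameras differed by about 5 mm in absolute position, so I used their mean.
- **Bystanders:** I never moved near the mug or the screwdriver, but I made no separate final check of them.

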